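# Clear two bottles, fetch the wedge behind them and lock the coupon row

## Robot

A 7-joint arm with a two-finger parallel gripper is mounted at the origin on the work surface. World frame = base frame: x ahead of the robot, y to its left, z up, the work surface at z = 0. Lengths are in mm, angles in rad, forces in N, time in s.
With the tool pointing down it reaches from about 400 to 925 mm from the base axis. Payload 5.6 kg.
Tool frame: the origin (TCP) lies midway between the tips of the shut fingers; the grasp point (between the pads) lies 19 mm behind it (hold_point_z is the distance from the TCP to the grasp point, in mm); x points along the fingers, z is the direction in which the jaws open and shut, and the axes are right-handed (so a half turn about x gives the same grasp; the last joint's range is limited). The gripper opens to 85 mm and grips with 20 to 120 N. Pads are 22 mm wide; open, the fingers measure 114 mm over their backs; the gripper's body (76 mm by 85 mm) begins 54 mm behind the grasp point. The pads swing forward as they close: fully open they stand 13 mm farther back than shut.
Start: joints at [-0.043, 0.468, -0.012, 1.603, 0.006, 1.071, -0.056], TCP at [650.006, -0.043, 231.29] pointing down, gripper open.
Joint ranges: [-2.53, 2.53], [-0.31, 2.02], [-1.57, 1.55], [0.28, 2.44], [-1.29, 4.43], [0.15, 1.84], [-2.92, 2.92]. Speed limits (rad/s): [2.57, 2.57, 3.14, 3.14, 3.14, 3.14, 3.14].

## Interface

Orientations are given as a rotation vector (axis times angle).
In Python, from plant import * gives the robot as it stands. The module is installed in compiled form; this text tells all that it offers.
- The arm moves only by the tool arm_command, never from a script. Its argument "deltas" is a list of rows, each a list of 7 numbers: the turn, a rotation vector about the world's x, y, z in degrees, then the shift along the world's x, y, z in cm, then the closure, from -1 (fully open) to 1 (shut), so that 0 is half open. A call has 1 to 12 rows; each row is the pose to reach, as a shift and turn from the pose measured when the call began; what a row does not reach only later rows make up. A row lasts 1/8 s, in which the tool goes at most 62.5 mm and 10.7 degrees, less where a joint would pass 70% of its speed; a pose out of reach is approached as far as the arm can. A call with a gripper value outside its range is refused whole. The fingers move at their own pace and stop on an object; the grip force is fixed at half the most. Time passes only in rows, so rows that repeat a pose let the fingers close. It gives the time, the measured TCP pose, the force and the opening at its end, in the units of the state.
- read_state(): the state, without advancing time (a new reading comes with each control period).
- capture(name): name is "scene" or "side" or "wrist"; returns the picture (400x640x3 uint8, blue, green, red); there is no depth.
- get_calibration(name): a dict with "intrinsics" (3x3 intrinsics, pixels), "cam_to_world" (4x4, takes a point from camera to world coordinates); the wrist camera has in their place "mount" (4x4, takes a point from camera to tool coordinates, whose origin is the TCP and whose axes are the tool frame's). Camera axes: x right, y up, looking along -z (the intrinsics and any distortion apply to the point x, -y, -z); pixel columns grow to the right and rows downward; lengths in mm; the calibration is good to about 2 mm. A picture is of the moment at which its call begins: read the wrist's pose just before it. get_calibration takes no time and is no camera call.
- close_job(): hands the job in, once; it reports no verdict.
Trained networks look in the newest picture that a camera, given by its name, has taken for a name from the list of things; names that differ only in an ending like _2 or _b are one class to them, and where a whole thing is asked for, a point or a joint stands for the part that bears it (a point fixed in the world has none). Each returns a list of dicts, best first, with "conf" (0 to 1); they miss things now and then, are a little off and sometimes report something else, mostly with a low value. They report only what shows in the picture. A call takes as long as a camera call. They do not tell look-alikes from the thing itself.
- recognise(target, camera): "rect" ([centre column, centre row, width, height] as shares, 0 to 1, of the picture: columns of its width, rows of its height, round what is visible of it).
- place_of(target, camera): "point" ([column, row] as shares, 0 to 1, of the picture: columns of its width, rows of its height: a listed point, or the origin of a listed thing).
The state is a dict: "time": time; "q": joint angles; "dq": joint speeds; "tau": joint torques, N m; "position": TCP position; "tool_rot": TCP orientation; "ft_force": force on the tool from outside, world axes, zero at the start; "torque": the same for the moment, N m; "gripper_width": opening from 0.0 (shut) to 1.0 (fully open).
Only numpy, scipy, OpenCV 4.12 (cv2) and the standard library are available. Lean on these libraries where they do the work, as an engineer would, in place of code of your own. Each camera call takes 0.05 s, during which the arm holds its last target. There are 200 camera calls.

## Task

Stand both bottles upright in the green side tray, then take the red wedge from behind their places and drive it, narrow end down, fully home into the open gap at the blue end of the aluminium channel, so that the row of brown coupons is packed tight. With the wedge home, put each bottle back upright on the middle of the pad of its own colour. Do not tip a bottle, and leave the battery and the little vial where they stand.

Things in the scene. Friction and masses are not known exactly. Their poses are not given: they have to be found in the camera images.
- bottle_blue: White plastic lab bottle with a blue cap and a blue band round its lower half, 0.2 kg, standing upright on the blue pad. Straight round body 48 mm in diameter up to 115 mm height, then a short shoulder and a cap of 33 mm diameter; 140 mm tall in all. Origin: centre of its underside, z up.
- bottle_orange: The same bottle with an orange cap and band, standing on the orange pad. 48 mm in diameter to 115 mm height, 140 mm tall, 0.2 kg. Origin: centre of its underside, z up.
- wedge: Red wedge block, 0.09 kg, upright on its foot on a 3 mm black mat, 55 mm behind the pads' line, too close to the taller bottles for a gripper to pass. 28 mm thick along its x, 32 wide along y, 72 tall; below 24 mm height the x faces taper to a 15 mm thick foot. Plain red all over. Origin: centre of the foot's underside, z up (3 mm above the bench). Same when turned half round.
- pad_blue: Fixed blue round pad, 60 mm in diameter, white dot in its middle: the blue bottle's place. Top 6 mm above the bench. Origin: centre of its underside, 3 mm below its top. The pads are 80 mm apart, along the width of a grey-walled bay (walls 35 mm high, 158 mm deep, 178 mm wide inside, open towards the robot, turned up to 0.25 rad); the wedge stands about 40 mm before its back wall.
- pad_orange: Fixed orange round pad, 60 mm in diameter, white dot in its middle: the orange bottle's place, in the same bay. Top 6 mm above the bench. Origin: centre of its underside, 3 mm below its top.
- tray: Fixed green side tray, 120 mm along its own x, 210 mm along its own y, rim 15 mm high, walls and floor 4 mm thick (its inner floor is 4 mm above the work surface). Empty at the start, room for both bottles side by side along y. Origin: centre of its underside on the work surface.
- channel: Fixed aluminium channel on the bench: floor 4 mm thick, long walls along its x 28 mm high and 40 mm apart inside, 137.5 mm long inside; its +x end wall is blue. Three coupons stand in a slightly loose row from the -x end; the gap is by the blue end, middle at x = 55 mm. Seated, the wedge rests on the floor, its x along the channel's x, origin at (54, 0, 4) mm here. Origin: centre of underside.
- coupon2: The brown coupon next to the gap, loose: 36 mm along the channel, 37 across, 30 tall (top 34 mm above the bench), 0.07 kg; two like it stand beyond it. The gap between it and the blue end wall is 26 to 28 mm; pressing the wedge down pushes the coupons together (a few newtons) and leaves about 1.5 mm of play. Origin: centre of its underside.
- battery: Bystander: upright block battery, 26 x 17 x 48 mm, blue below and yellow above, on the bench between robot and bay. Not to be disturbed. Origin: centre of its underside.
- vial: Bystander: small clear sample vial with a black cap, 28 mm in diameter, 55 mm tall, on the bench between robot and bay. Not to be disturbed. Origin: centre of its underside.
Not all that is in view belongs to the job. Of the things that look like the wedge, the smaller one is meant.

How it is judged (in metres and radians):
On the way, in this order (a step that is already met when the one before it is completed fails the run):
1. both bottles stand upright and at rest in the green tray, the wedge still in its place (x of bottle_blue in the frame of tray between -0.045 and 0.045 m and y of bottle_blue in the frame of tray between -0.09 and 0.09 m and z of each of bottle_blue, bottle_orange in the frame of tray below 0.012 m and angle between each of bottle_blue, bottle_orange's own z axis and vertical below 0.15 rad and linear speed of each of bottle_blue, bottle_orange below 0.05 m/s and x of bottle_orange in the frame of tray between -0.045 and 0.045 m and y of bottle_orange in the frame of tray between -0.09 and 0.09 m and distance of wedge from where it was at the start of the episode below 0.03 m), for 0.2 s.
2. the wedge is fully home in the gap, both bottles still standing in the green tray (x of wedge in the frame of channel between 0.046 and 0.062 m and y of wedge in the frame of channel between -0.008 and 0.008 m and z of wedge in the frame of channel below 0.009 m and angle between wedge's own z axis and vertical below 0.12 rad and angle between the x axis of wedge and the x axis of channel, either way round below 0.2 rad and x of bottle_blue in the frame of tray between -0.045 and 0.045 m and y of bottle_blue in the frame of tray between -0.09 and 0.09 m and z of each of bottle_blue, bottle_orange in the frame of tray below 0.012 m and angle between each of bottle_blue, bottle_orange's own z axis and vertical below 0.15 rad and linear speed of each of bottle_blue, bottle_orange below 0.05 m/s and x of bottle_orange in the frame of tray between -0.045 and 0.045 m and y of bottle_orange in the frame of tray between -0.09 and 0.09 m), for 0.2 s.
At the end, for the whole second after the job is handed in: Each bottle upright, at rest, within 14 mm of the middle of its own colour's pad; the wedge on the channel's floor (within 5 mm), upright, within 8 mm and 0.2 rad of its seated place in the gap; the last coupon on the channel's floor, in the row, packed tight within 3 mm (horizontal distance between bottle_blue and pad_blue below 0.014 m and z of bottle_blue in the frame of pad_blue below 0.008 m and angle between each of bottle_blue, bottle_orange's own z axis and vertical below 0.1 rad and linear speed of each of bottle_blue, bottle_orange, wedge below 0.03 m/s and horizontal distance between bottle_orange and pad_orange below 0.014 m and z of bottle_orange in the frame of pad_orange below 0.008 m and x of wedge in the frame of channel between 0.046 and 0.062 m and y of wedge in the frame of channel between -0.008 and 0.008 m and z of each of wedge, coupon2 in the frame of channel below 0.009 m and angle between wedge's own z axis and vertical below 0.12 rad and angle between the x axis of wedge and the x axis of channel, either way round below 0.2 rad and x of coupon2 in the frame of channel between 0.0183 and 0.0243 m); the robot touches nothing.
It fails at once if a bottle is tipped (more than 0.4 rad) (angle between any of bottle_blue, bottle_orange's own z axis and vertical above 0.4 rad).
It fails at once if the battery or the vial is shifted by more than 20 mm (distance of any of battery, vial from where it was at the start of the episode above 0.02 m).
It also fails if it takes over 146 s, if anything falls off the work surface, if the arm or the gripper's body presses on something with over 40 N, if the wrist force passes 120 N, or if a joint passes its speed limit or range.

## Working session

There is one attempt and no reset: what is moved stays moved. The work goes in short steps, Python scripts to look and compute and a tool call to move; the robot and the scene stay as the last step left them, time stands still between calls to the robot, and variables do not carry over. Pictures are saved under pics/ and viewed, about 12 in all and at most 16, crops included, and the job is handed in when it is done.

Besides the shell and the picture viewer there is one more tool, called after ">>>" as a command line: name --pt "numbers of a row" for each row, then --argument value for the rest. arm_command: Moves the arm, as the interface text tells. Its arguments: {"type":"object","properties":{"deltas":{"type":"array"}},"required":["deltas"]}

```bash
mkdir -p pics; cat > h.py <<'E'
from plant import *
import numpy as np, cv2
from scipy.spatial.transform import Rotation as R
def cam(name):
    c=get_calibration(name); K=np.array(c["intrinsics"])
    if name=="wrist":
        s=read_state(); T=np.eye(4); T[:3,:3]=R.from_rotvec(s["tool_rot"]).as_matrix(); T[:3,3]=s["position"]
        return K,T@np.array(c["mount"]),c
    return K,np.array(c["cam_to_world"]),c
def ray(K,M,u,v,z):
    d=M[:3,:3]@np.array([(u-K[0,2])/K[0,0],-(v-K[1,2])/K[1,1],-1]); o=M[:3,3]
    return o+d*(z-o[2])/d[2]
def proj(K,M,p):
    q=np.linalg.inv(M)@np.append(p,1); return [K[0,0]*q[0]/-q[2]+K[0,2],K[1,1]*-q[1]/-q[2]+K[1,2]]
E
python3 - <<'E'
from h import *
s=read_state(); print(s)
for n in ("scene","side","wrist"):
    K,M,c=cam(n); print(n,{k:v for k,v in c.items() if k not in("cam_to_world",)},M.round(2).tolist())
    cv2.imwrite(f"pics/{n}0.png",capture(n))
    for t in ("bottle_blue","bottle_orange","wedge","pad_blue","pad_orange","tray","channel","coupon2","battery","vial"):
        print(t,[(round(d["conf"],2),(np.array(d["point"])*[640,400]).round(0).tolist()) for d in place_of(t,n)[:3]]) if n!="wrist" else 0
E
```

```text
{'time': 0.0, 'q': array([-0.04301284,  0.46841134, -0.01159088,  1.60366254,  0.00601172,
        1.07141697, -0.05629796]), 'dq': array([-1.66657118e-03, -3.24848974e-05,  3.19959632e-04, -8.54839995e-04,
       -4.99886751e-04, -2.55941565e-03,  2.78013953e-04]), 'tau': array([-1.81076980e-04, -5.32374322e+01,  2.12178100e-02, -2.51299274e+01,
        1.13576866e-02,  7.69772858e-03, -1.10212341e-06]), 'position': array([ 6.49414107e+02, -7.22173667e-02,  2.30300064e+02]), 'tool_rot': array([-7.08507894e-05,  1.57265480e+00, -1.55568466e-04]), 'ft_force': array([-0.49170742, -0.99038223, -0.01301628]), 'torque': array([ 0.00685713, -0.05407517, -0.0165628 ]), 'gripper_width': 1.0021305688277635}
scene {'intrinsics': array([[508.77132566,   0.        , 318.00153278],
       [  0.        , 508.77132566, 198.22110053],
       [  0.        ,   0.        ,   1.        ]])} [[0.04, -0.86, 0.5, 1122.07], [1.0, 0.03, -0.03, -19.54], [0.01, 0.5, 0.86, 1047.46], [0.0, 0.0, 0.0, 1.0]]
bottle_blue [(0.55, [334.0, 240.0]), (0.51, [189.0, 179.0])]
bottle_orange [(0.9, [304.0, 233.0])]
wedge [(0
[... 878 characters left out ...]
72.0])]
battery [(0.75, [281.0, 255.0])]
vial [(0.7, [265.0, 207.0])]
wrist {'intrinsics': array([[296.71598259,   0.        , 324.42385817],
       [  0.        , 296.71598259, 193.28400158],
       [  0.        ,   0.        ,   1.        ]]), 'mount': array([[ 9.85467345e-04,  2.59824573e-01, -9.65655332e-01,
        -1.42178345e+02],
       [ 7.79862782e-04,  9.65655307e-01,  2.59825363e-01,
         6.65252817e+01],
       [ 9.99999210e-01, -1.00912806e-03,  7.48994257e-04,
         1.89425583e+00],
       [ 0.00000000e+00,  0.00000000e+00,  0.00000000e+00,
         1.00000000e+00]])} [[1.0, -0.0, 0.0, 651.91], [0.0, 0.97, 0.26, 66.49], [-0.0, -0.26, 0.97, 373.49], [0.0, 0.0, 0.0, 1.0]]
```

View pics/scene0.png

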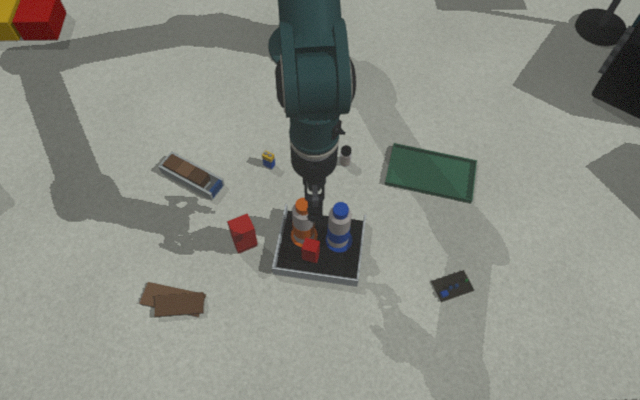

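View pics/side0.png

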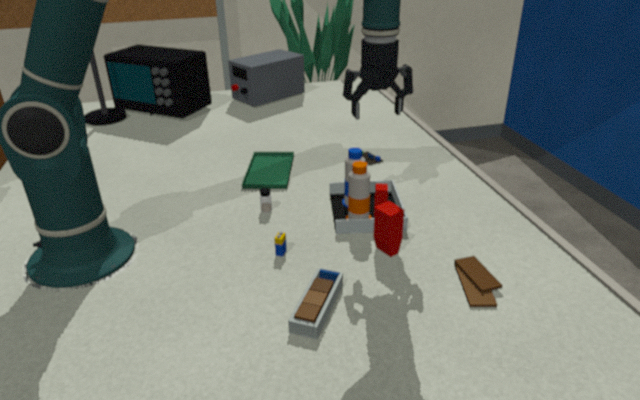

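View pics/wrist0.png

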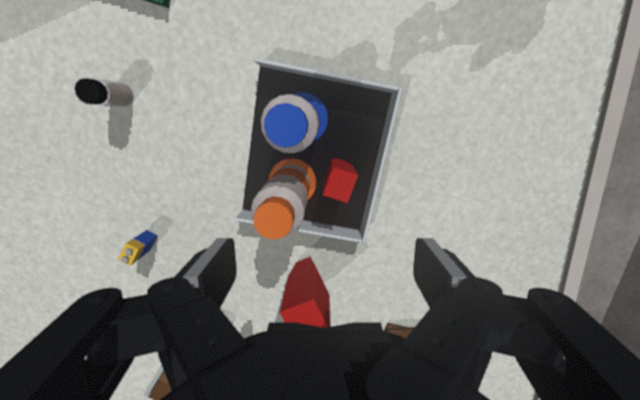

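The pictures show the bay with orange bottle (scene 302,207 cap) and blue bottle (340,210 cap), the small wedge behind them (311,250), and a larger decoy wedge outside the bay (242,233). The tray is at (431,172). The channel is at (190,176) with its blue end lower right.

```bash
python3 - <<'E'
from h import *
def show(n,pts):
    K,M,_=cam(n)
    for k,(u,v,z) in pts.items(): print(n,k,ray(K,M,u,v,z).round(1))
show("wrist",dict(bluecap=(286,123,146),orcap=(274,218,146),wedgetop=(344,169,75),baybackL=(398,88,35),baybackR=(360,241,35),bayfrL=(258,63,35),bayfrR=(238,216,35),vialcap=(91,91,55),batt=(129,252,48),decoy=(312,310,100)))
show("scene",dict(bluecap=(341,210,146),orcap=(302,206,146),wedgetop=(313,245,75),t1=(390,146,15),t2=(476,158,15),t3=(472,200,15),t4=(387,186,15),c1=(172,153,28),c2=(223,180,28),c3=(210,197,28),c4=(158,167,28),decoy=(240,225,100),batt=(268,156,48),vial=(346,150,55),bbl=(283,274,20)))
show("side",dict(bluecap=(355,153,146),orcap=(360,167,146),batt=(281,236,48),vial=(265,191,55),c1=(291,321,28),c2=(316,332,28),c3=(343,278,28),c4=(322,271,28),t1=(253,154,15),t2=(294,153,15),t3=(289,188,15),t4=(244,185,15)))
E
python3 - <<'E'
import cv2
a=cv2.imread('pics/scene0.png')
l=cv2.resize(a[130:215,140:240],(400,340),interpolation=2);r=cv2.resize(a[130:215,380:480],(400,340),interpolation=2)
import numpy as np
cv2.imwrite('pics/c0.png',np.hstack([l,r]))
E
```

```text
wrist bluecap [623.   59.6 146. ]
wrist orcap [610.8 -15.5 146. ]
wrist wedgetop [671.6  11.8  75. ]
wrist baybackL [730.9  93.   35. ]
wrist baybackR [695.6 -85.5  35. ]
wrist bayfrL [581.3 117.9  35. ]
wrist bayfrR [547.4 -53.1  35. ]
wrist vialcap [414.   88.4  55. ]
wrist batt [417.1 -94.3  48. ]
wrist decoy [ 638.5 -136.1  100. ]
scene bluecap [624.9  59.7 146. ]
scene orcap [613.1 -19.1 146. ]
scene wedgetop [667.8   1.8  75. ]
scene t1 [373.5 205.6  15. ]
scene t2 [416.4 415.1  15. ]
scene t3 [535.8 381.8  15. ]
scene t4 [490.8 185.3  15. ]
scene c1 [ 388.  -331.9   28. ]
scene c2 [ 469.9 -203.9   28. ]
scene c3 [ 515.7 -231.4   28. ]
scene c4 [ 428.1 -361.    28. ]
scene decoy [ 628.5 -149.5  100. ]
scene batt [418.1 -96.8  48. ]
scene vial [411.1  90.   55. ]
scene bbl [708.4 -63.9  20. ]
side bluecap [617.1  34.8 146. ]
side orcap [605.3 -38.4 146. ]
side batt [ 413.9 -111.7   48. ]
side vial [410.   77.9  55. ]
side c1 [ 388.5 -341.5   28. ]
side c2 [ 423.1 -377.3   28. ]
side c3 [ 505.3 -253.    28. ]
side c4 [ 472.6 -222.    28. ]
side t1 [419.1 388.2  15. ]
side t2 [536. 362.  15.]
side t3 [480.3 151.7  15. ]
side t4 [370.9 199.5  15. ]
```

View pics/c0.png

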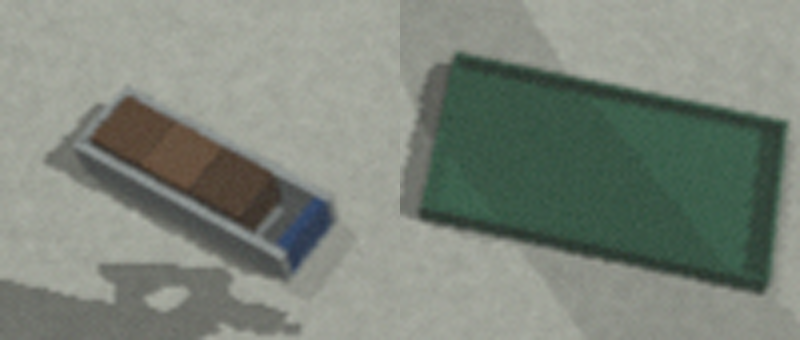

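>>> arm_command --pt "0 0 0 -2.6 6 0 -1" --pt "0 0 0 -2.6 6 0 -1" --pt "0 0 0 -2.6 6 -5 -1" --pt "0 0 0 -2.6 6 -9 -1" --pt "0 0 0 -2.6 6 -9 -1"

```text
time: 1.78
position: [621.8, 59.3, 138.3]
tool_rot: [-0.001, 1.577, -0.001]
ft_force: [-0.6, -0.9, 0.6]
gripper_width: 0.999
```

```bash
python3 - <<'E'
from h import *
s=read_state(); print(s["position"],s["ft_force"],s["gripper_width"])
cv2.imwrite("pics/w1.png",capture("wrist"))
K,M,_=cam("wrist")
print("expected cap",proj(K,M,[624,60,146]))
cv2.imwrite("pics/s1.png",capture("side"))
E
```

```text
[621.76160815  59.27223655 138.29042823] [-0.58160294 -0.89003588  0.61181072] 0.9988146394637926
expected cap [np.float64(321.61066132828046), np.float64(249.4030900127387)]
```

View pics/w1.png

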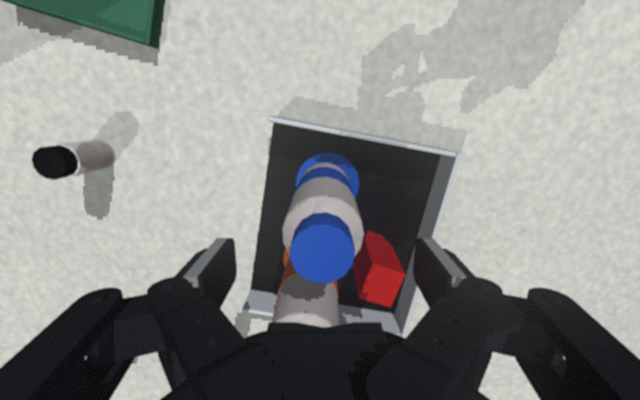

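The blue cap is at (322,248), as predicted. I'll go down and grip.

>>> arm_command --pt "0 0 0 0.2 0 -4 -1" --pt "0 0 0 0.2 0 -5.6 -1" --pt "0 0 0 0.2 0 -5.6 -1" --pt "0 0 0 0.2 0 -5.6 0" --pt "0 0 0 0.2 0 -5.6 1" --pt "0 0 0 0.2 0 -5.6 1" --pt "0 0 0 0.2 0 -5.6 1" --pt "0 0 0 0.2 0 -5.6 1" --pt "0 0 0 0.2 0 -5.6 1"

```text
time: 3.0
position: [626.9, 60.0, 88.0]
tool_rot: [0.0, 1.569, -0.0]
ft_force: [-4.0, -1.0, 7.0]
gripper_width: 0.548
```

>>> arm_command --pt "0 0 0 0 0 3 1" --pt "0 0 0 0 0 7 1" --pt "0 0 0 0 0 9 1" --pt "0 0 0 -1 2 9 1" --pt "0 0 0 -3 5.5 9 1" --pt "0 0 0 -5 9 9 1" --pt "0 0 0 -7.5 13 9 1" --pt "0 0 0 -10 17 9 1" --pt "0 0 0 -12.5 21 9 1" --pt "0 0 0 -14.5 25 9 1" --pt "0 0 0 -15.8 27.2 9 1" --pt "0 0 0 -16.4 28.1 9 1"

```text
time: 4.5
position: [459.6, 342.9, 176.4]
tool_rot: [-0.004, 1.572, 0.003]
ft_force: [-0.3, -0.2, -2.9]
gripper_width: 0.555
```

```bash
python3 - <<'E'
from h import *
s=read_state(); print(s["position"],s["ft_force"],s["gripper_width"])
cv2.imwrite("pics/w2.png",capture("wrist"))
K,M,_=cam("wrist")
a=capture("scene"); cv2.imwrite("pics/s2.png",np.vstack([cv2.imread("pics/w2.png")[:,:],a])[:, :] )
for n,z in (("t1",15),):
  pass
E
python3 -c "
import cv2;a=cv2.imread('pics/s2.png');cv2.imwrite('pics/s2b.png',cv2.resize(a,(480,600)))"
```

```text
[459.62280645 342.94651331 176.41183431] [-0.25938253 -0.19877541 -2.91285869] 0.5548839777768245
```

View pics/s2b.png

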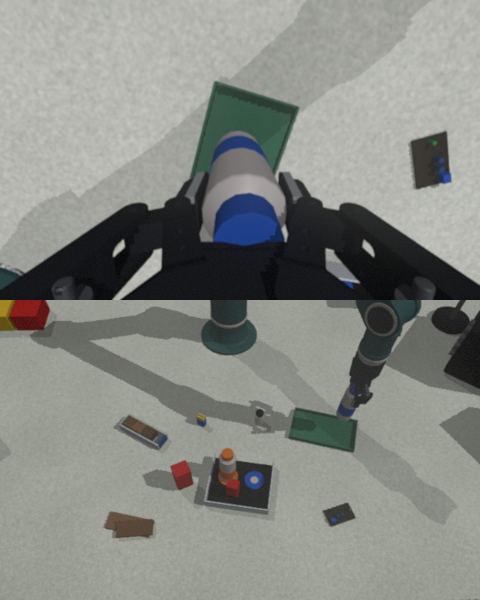

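```bash
python3 - <<'E'
from h import *
K,M,_=cam("wrist")
for p in ((287,109,15),(397,143,15)): print(ray(K,M,*p))
K,M,_=cam("scene"); print(ray(K,M,338.7,240,6))
E
```

```text
[425.48421259 412.3102337   15.        ]
[536.1168199  379.46834848  15.        ]
[625.06322904  61.87100584   6.        ]
```

>>> arm_command --pt "0 0 0 0.2 -0.1 -4 1" --pt "0 0 0 0.2 -0.1 -7 1" --pt "0 0 0 0.2 -0.1 -8.5 1" --pt "0 0 0 0.2 -0.1 -9 1" --pt "0 0 0 0.2 -0.1 -9 1" --pt "0 0 0 0.2 -0.1 -9 0" --pt "0 0 0 0.2 -0.1 -9 -1" --pt "0 0 0 0.2 -0.1 -9 -1" --pt "0 0 0 0.2 -0.1 -9 -1"

```text
time: 5.72
position: [463.3, 341.0, 87.4]
tool_rot: [-0.002, 1.571, 0.002]
ft_force: [-0.1, -0.2, 0.2]
gripper_width: 0.993
```

>>> arm_command --pt "0 0 0 0 0 5 -1" --pt "0 0 0 0 0 10 -1" --pt "0 0 0 2 -5 10 -1" --pt "0 0 0 4 -10 10 -1" --pt "0 0 0 6.4 -15 10 -1" --pt "0 0 0 8.5 -20 10 -1" --pt "0 0 0 10.5 -25 10 -1" --pt "0 0 0 12.5 -30 10 -1" --pt "0 0 0 14.3 -34 10 -1" --pt "0 0 0 14.9 -35.8 8 -1" --pt "0 0 0 14.9 -35.8 6 -1"

```text
time: 7.1
position: [611.9, -18.3, 145.8]
tool_rot: [-0.0, 1.571, -0.0]
ft_force: [0.1, 0.7, 0.2]
gripper_width: 1.001
```

```bash
python3 - <<'E'
from h import *
s=read_state(); print(s["position"])
a=capture("wrist"); K,M,_=cam("wrist"); cv2.imwrite("pics/w3.png",a)
m=cv2.inRange(cv2.cvtColor(a,cv2.COLOR_BGR2HSV),(5,140,120),(18,255,255))
n,l,st,c=cv2.connectedComponentsWithStats(m); 
for i in range(1,n):
    if st[i,4]>300: print(st[i],c[i],ray(K,M,*c[i],146),proj(K,M,[612,-17,146]))
E
```

```text
[611.93513404 -18.26200501 145.76064375]
[ 290  152   62   43 1020] [322.19803922 168.71960784] [610.34932916  24.45477368 146.        ] [np.float64(325.3549858931255), np.float64(248.9296956103416)]
[ 286  207   61   66 3127] [316.3153182  239.78125999] [607.40719275 -11.98087305 146.        ] [np.float64(325.3549858931255), np.float64(248.9296956103416)]
```

>>> arm_command --pt "0 0 0 -0.2 0.2 -4 -1" --pt "0 0 0 -0.2 0.2 -6 -1" --pt "0 0 0 -0.2 0.2 -6 -1" --pt "0 0 0 -0.2 0.2 -6 0" --pt "0 0 0 -0.2 0.2 -6 1" --pt "0 0 0 -0.2 0.2 -6 1" --pt "0 0 0 -0.2 0.2 -6 1" --pt "0 0 0 -0.2 0.2 -6 1" --pt "0 0 0 -0.2 0.2 -6 1"

```text
time: 8.28
position: [608.6, -14.7, 84.4]
tool_rot: [-0.001, 1.575, 0.002]
ft_force: [-1.9, 0.2, 5.9]
gripper_width: 0.55
```

>>> arm_command --pt "0 0 0 0 0 3 1" --pt "0 0 0 0 0 7 1" --pt "0 0 0 0 0 9 1" --pt "0 0 0 -1 2 9 1" --pt "0 0 0 -3 5 9 1" --pt "0 0 0 -5 8.5 9 1" --pt "0 0 0 -7.5 12.5 9 1" --pt "0 0 0 -10 16.5 9 1" --pt "0 0 0 -12.5 20.5 9 1" --pt "0 0 0 -14.5 24 9 1" --pt "0 0 0 -15.8 26 9 1" --pt "0 0 0 -16.4 26.8 9 1"

```text
time: 9.78
position: [441.7, 255.1, 173.3]
tool_rot: [-0.005, 1.577, 0.005]
ft_force: [0.6, -0.8, -2.5]
gripper_width: 0.547
```

>>> arm_command --pt "0 0 0 0 0 -3 1" --pt "0 0 0 0 0 -6.5 1" --pt "0 0 0 0 0 -8.5 1" --pt "0 0 0 0 0 -9.1 1" --pt "0 0 0 0 0 -9.1 1"

```text
time: 10.4
position: [441.4, 254.7, 82.6]
tool_rot: [-0.005, 1.577, 0.004]
ft_force: [-0.5, -0.3, -1.0]
gripper_width: 0.547
```

>>> arm_command --pt "0 0 0 0 0 0 0" --pt "0 0 0 0 0 0 -1" --pt "0 0 0 0 0 0 -1" --pt "0 0 0 0 0 0 -1" --pt "0 0 0 0 0 5 -1" --pt "0 0 0 0 0 10 -1" --pt "0 0 0 4 -5 13 -1" --pt "0 0 0 8 -10 14.7 -1" --pt "0 0 0 12 -15 14.7 -1" --pt "0 0 0 16 -20 14.7 -1" --pt "0 0 0 20 -24 14.7 -1" --pt "0 0 0 20.9 -25.5 14.7 -1"

```text
time: 11.9
position: [652.1, -4.6, 229.2]
tool_rot: [-0.003, 1.577, -0.001]
ft_force: [-0.3, 1.0, -0.2]
gripper_width: 1.003
```

```bash
cat > pads.py <<'E'
from h import *
s=read_state(); print(s["position"],s["tool_rot"])
a=capture("wrist"); K,M,_=cam("wrist"); cv2.imwrite("pics/w4.png",a)
hsv=cv2.cvtColor(a,cv2.COLOR_BGR2HSV)
for nm,lo,hi,z in (("blue",(100,120,60),(125,255,255),6),("or",(6,140,90),(18,255,255),6),("red",(172,120,60),(180,255,255),75),("red0",(0,150,60),(4,255,255),75)):
    n,l,st,c=cv2.connectedComponentsWithStats(cv2.inRange(hsv,lo,hi))
    for i in range(1,n):
        if st[i,4]>200:
            p=np.argwhere(l==i)[:,::-1].astype(np.float32)
            (u,v),sz,an=cv2.minAreaRect(p)
            print(nm,st[i],ray(K,M,u,v,z).round(1))
E
python3 pads.py; python3 - <<'E'
import cv2
a=cv2.imread('pics/w4.png'); cv2.imwrite('pics/w4c.png',cv2.resize(a[50:330,200:520],(800,700))[:600])
E
```

```text
[652.14456263  -4.60365975 229.18087637] [-2.57716992e-03  1.57686744e+00 -9.92518021e-04]
blue [ 276   87   52   54 1793] [625.8  58.7   6. ]
blue [134 227  21  25 230] [ 413.4 -101.5    6. ]
or [ 267  154   49   48 1523] [611.3 -19.3   6. ]
red0 [ 321  155   36   44 1065] [668.6  -3.   75. ]
red0 [ 279  256   49   72 2490] [ 629.3 -136.8   75. ]
```

View pics/w4c.png

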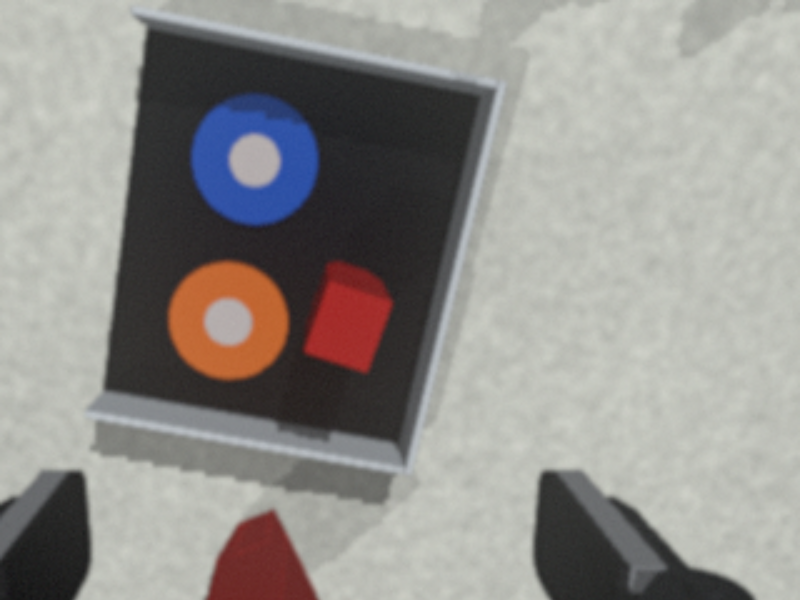

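```bash
python3 - <<'E'
from h import *
K,M,_=cam("wrist")
P=np.array([ray(K,M,200+u/2.5,50+v/2.5,75)[:2] for u,v in ((330,282),(392,300),(368,373),(304,354))])
print(P.round(1),P.mean(0)); 
for i in range(4):
    d=P[(i+1)%4]-P[i]; print(np.linalg.norm(d),np.degrees(np.arctan2(d[1],d[0])))
E
```

```text
[[661.4  10.9]
 [686.5   3.5]
 [677.4 -27.3]
 [650.8 -19.1]] [669.04002729  -8.00546537]
26.174640093165287 -16.26210770240298
32.11478715476566 -106.45756088789145
27.79659895992258 162.96772748982042
31.788028477533224 70.61994635844854
```

>>> arm_command --pt "0 0 -8.5 1.7 -0.35 -2 -1" --pt "0 0 -17 1.7 -0.35 -6 -1" --pt "0 0 -17 1.7 -0.35 -10 -1" --pt "0 0 -17 1.7 -0.35 -12 -1" --pt "0 0 -17 1.7 -0.35 -12 -1"

```text
time: 12.58
position: [669.0, -10.4, 107.8]
tool_rot: [0.231, 1.567, -0.237]
ft_force: [0.1, -0.0, 0.7]
gripper_width: 1.002
```

```bash
python3 pads.py; python3 - <<'E'
import cv2
a=cv2.imread('pics/w4.png'); cv2.imwrite('pics/w5.png',cv2.resize(a[160:360,220:420],(600,600),interpolation=2))
from h import *
K,M,_=cam("wrist"); s=read_state()["position"]
for d in (-14,0,14): print(proj(K,M,[s[0]+d*.956,s[1]-d*.292,75]))
E
```

```text
[669.01415486 -10.3513292  107.75926467] [ 0.23108887  1.56676345 -0.23653925]
blue [ 208   88   77   78 3892] [626.9  61.8   6. ]
or [ 228  187   69   66 3050] [611.7 -17.1   6. ]
red0 [ 295  169   47   72 2954] [671.4   1.9  75. ]
red0 [307 312  27  15 209] [646.1 -82.   75. ]
[np.float64(300.3497040962308), np.float64(222.72314573267218)]
[np.float64(322.43203023877214), np.float64(222.7594473937283)]
[np.float64(344.53414385652826), np.float64(222.79578158388557)]
```

View pics/w5.png

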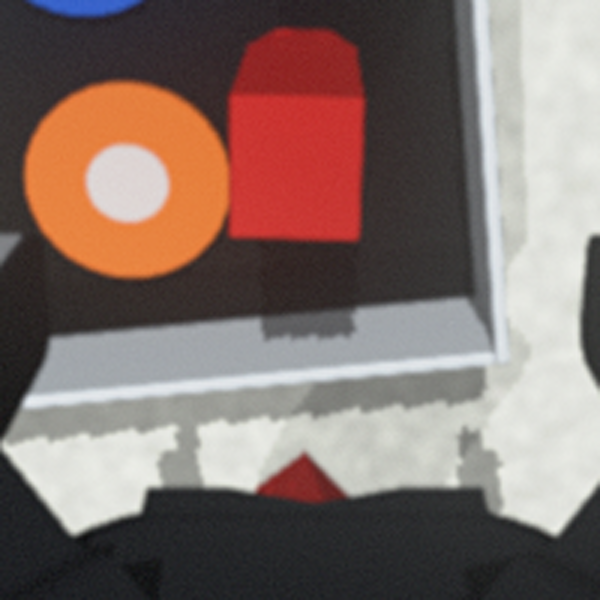

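>>> arm_command --pt "0 0 0 -0.1 0.45 -3 -1" --pt "0 0 0 -0.1 0.45 -6.5 -1" --pt "0 0 0 -0.1 0.45 -6.5 -1" --pt "0 0 0 -0.1 0.45 -6.5 0" --pt "0 0 0 -0.1 0.45 -6.5 1" --pt "0 0 0 -0.1 0.45 -6.5 1" --pt "0 0 0 -0.1 0.45 -6.5 1" --pt "0 0 0 -0.1 0.45 -6.5 1" --pt "0 0 0 -0.1 0.45 -6.5 1" --pt "0 0 0 -0.1 0.45 -6.5 1"

```text
time: 13.88
position: [670.1, -5.9, 45.7]
tool_rot: [0.232, 1.562, -0.236]
ft_force: [-0.1, 0.8, 4.9]
gripper_width: 0.317
```

>>> arm_command --pt "0 0 0 0 0 5 1" --pt "0 0 0 0 0 10 1" --pt "0 0 0 0 0 15 1" --pt "0 0 9 -1.5 -3.5 15 1" --pt "0 0 18 -3 -7 15 1" --pt "0 0 27 -4.5 -10.5 15 1" --pt "0 0 36 -6 -14 15 1" --pt "0 0 45 -7.5 -17.5 15 1" --pt "0 0 54 -9 -21 15 1" --pt "0 0 63 -10.5 -24.5 15 1" --pt "0 0 72 -12 -27 15 1" --pt "0 0 73.6 -12.3 -27.5 15 1"

```text
time: 15.38
position: [545.4, -283.4, 195.4]
tool_rot: [-0.77, 1.434, 0.763]
ft_force: [0.0, -0.0, -1.0]
gripper_width: 0.316
```

```bash
python3 - <<'E'
from h import *
s=read_state(); print(s["position"],s["tool_rot"],s["gripper_width"])
a=capture("wrist"); cv2.imwrite("pics/w6.png",a); K,M,_=cam("wrist")
print(proj(K,M,[480,-237,4]),proj(K,M,[450.4,-282,28]))
b=cv2.imread("pics/w6.png"); cv2.imwrite("pics/w6c.png",cv2.resize(b,(800,500),interpolation=2))
E
```

```text
[ 545.37441493 -283.42260726  195.42875641] [-0.7698123   1.43429257  0.76287691] 0.31564879268143886
[np.float64(324.8940607015074), np.float64(98.19454717379669)] [np.float64(270.65922795241715), np.float64(97.29826553154426)]
```

View pics/w6c.png

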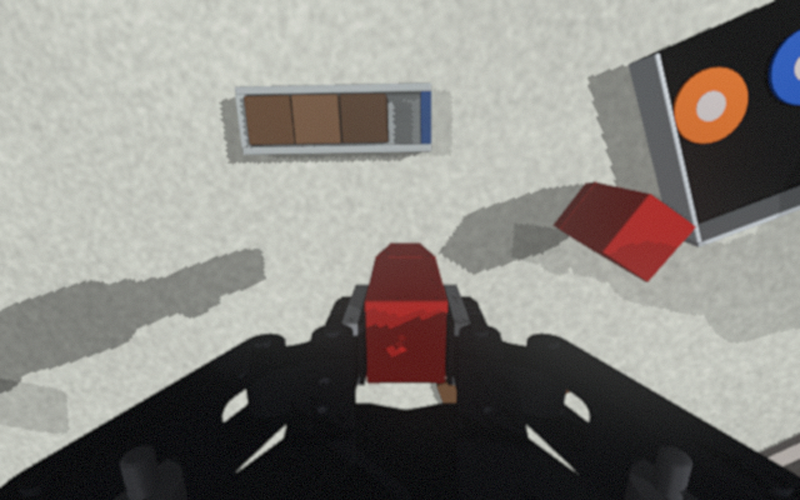

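```bash
cat > gap.py <<'E'
from h import *
s=read_state(); p=s["position"]; Rm=R.from_rotvec(s["tool_rot"]).as_matrix()
a=capture("wrist"); K,M,_=cam("wrist")
hsv=cv2.cvtColor(a,cv2.COLOR_BGR2HSV)
n,l,st,c=cv2.connectedComponentsWithStats(cv2.inRange(hsv,(100,100,40),(125,255,255)))
g=np.degrees(np.arctan2(Rm[1,2],Rm[0,2])); print("pos",p.round(1),"yaw",g)
for i in range(1,n):
    if st[i,4]>80:
        r=cv2.minAreaRect(np.argwhere(l==i)[:,::-1].astype(np.float32)); print(st[i],r)
        u,v=r[0]; w=ray(K,M,u,v,28); print("blue wall world",w.round(1),"in tool z,y",((w-p)@Rm[:,2]).round(1),((w-p)@Rm[:,1]).round(1))
        if len(__import__("sys").argv)>1:
            x,y=int(u),int(v); cv2.imwrite("pics/gap.png",cv2.resize(a[max(y-60,0):y+60,max(0,x-130):x+30],(800,600),interpolation=2)); print("crop origin",max(0,x-130),max(y-60,0))
            break
E
python3 gap.py 1
```

```text
pos [ 545.9 -282.5  195.5] yaw 56.37265788843788
[ 613   22   27   64 1197] ((626.0, 53.5), (63.0, 26.0), 90.0)
blue wall world [607.1  26.2  28. ] in tool z,y 291.6 120.4
crop origin 496 0
```

View pics/gap.png

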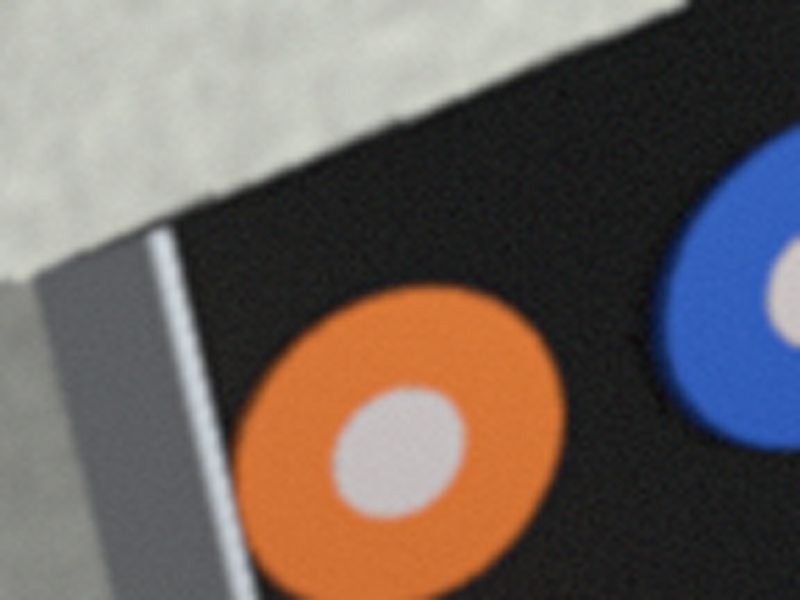

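>>> arm_command --pt "0 0 1.4 -1.6 1.2 -5.5 1" --pt "0 0 1.4 -1.6 1.2 -5.5 1" --pt "0 0 1.4 -1.6 1.2 -5.5 1"

```text
time: 15.85
position: [532.9, -268.5, 142.0]
tool_rot: [-0.791, 1.423, 0.782]
ft_force: [0.2, -0.3, -0.3]
gripper_width: 0.318
```

```bash
python3 - <<'E'
from h import *
s=read_state(); p=s["position"]; Rm=R.from_rotvec(s["tool_rot"]).as_matrix(); print(p,Rm.round(3).tolist())
a=capture("wrist"); cv2.imwrite("pics/w7.png",a); K,M,_=cam("wrist")
print(proj(K,M,[480,-237,28]))
cv2.imwrite("pics/w7c.png",cv2.resize(a[50:200,170:370],(800,600),interpolation=2))
E
```

```text
[ 532.89438292 -268.50369252  142.01391916] [[0.003, -0.846, 0.532], [-0.005, 0.532, 0.846], [-1.0, -0.005, -0.002]]
[np.float64(321.2754422722418), np.float64(115.73536404833197)]
```

View pics/w7c.png

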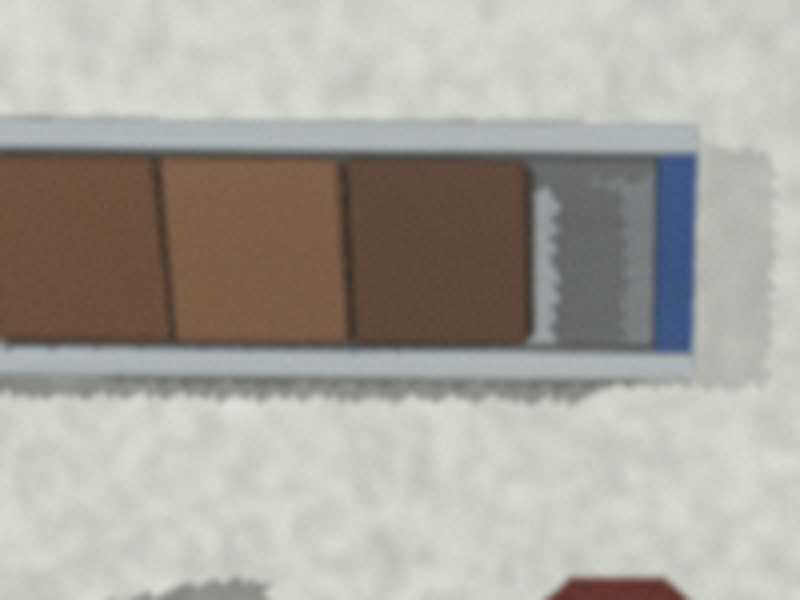

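```bash
python3 - <<'E'
from h import *
s=read_state(); p=s["position"]; Rm=R.from_rotvec(s["tool_rot"]).as_matrix()
K,M,c=cam("wrist")
w=ray(K,M,334,113.1,28); q=ray(K,M,302.5,112.5,34); w0=ray(K,M,334,113.1-24.4,28); w1=ray(K,M,334,113.1+24.4,28)
f=lambda x:((x-p)@Rm[:,2]).round(1),
t=lambda x:(round(float((x-p)@Rm[:,2]),1),round(float((x-p)@Rm[:,1]),1))
print("wall",w.round(1),t(w),"coupon",t(q),"width",np.linalg.norm(w0-w1))
yaw=np.radians(57.8-0.3); print("seat",w[:2]-14.75*np.array([np.cos(yaw),np.sin(yaw)]),"now",p)
# wedge in tool frame: top at tool x=-(72-42.7)
mt=np.array(c["mount"])
for u,v in ((366,302),(446,302),(446,382),(367,382)):
    d=mt[:3,:3]@np.array([(u/1.25-K[0,2])/K[0,0],-(v/1.25-K[1,2])/K[1,1],-1]); o=mt[:3,3]
    print((o+d*(-29.3-o[0])/d[0]).round(1))
a=cv2.imread("pics/w7.png"); m=cv2.inRange(cv2.cvtColor(a,cv2.COLOR_BGR2HSV),(0,150,150),(6,255,255)); n,l,st,cc=cv2.connectedComponentsWithStats(m); print(st[1:][st[1:,4]>300])
E
```

```text
wall [ 483.8 -226.9   28. ] (9.6, 65.0) coupon (-16.2, 65.4) width 39.310089723160125
seat [ 475.92375034 -239.31724845] now [ 533.24502753 -269.03588408  142.61291014]
[-29.3  13.6 -11.3]
[-29.3  13.7  15.1]
[-29.3 -16.7  16. ]
[-29.3 -16.8 -11.7]
[[ 512  203   88   80 3435]
 [ 293  241   65   20  835]]
```

>>> arm_command --pt "0 0 -0.3 -3 1.5 0 1" --pt "0 0 -0.3 -5.9 3 0 1" --pt "0 0 -0.3 -5.9 3 -3 1" --pt "0 0 -0.3 -5.9 3 -5 1" --pt "0 0 -0.3 -5.9 3 -5 1"

```text
time: 16.52
position: [475.1, -239.2, 93.2]
tool_rot: [-0.788, 1.424, 0.776]
ft_force: [0.2, -0.4, -1.0]
gripper_width: 0.319
```

```bash
python3 - <<'E'
from h import *
s=read_state(); p=s["position"]; Rm=R.from_rotvec(s["tool_rot"]).as_matrix(); print(p,Rm.round(3).tolist())
a=capture("wrist"); cv2.imwrite("pics/w8.png",a)
cv2.imwrite("pics/w8c.png",cv2.resize(a[130:280,225:425],(800,600),interpolation=2))
E
```

```text
[ 475.09825259 -239.24343684   93.15870326] [[0.005, -0.843, 0.537], [-0.006, 0.537, 0.843], [-1.0, -0.007, -0.002]]
```

View pics/w8c.png

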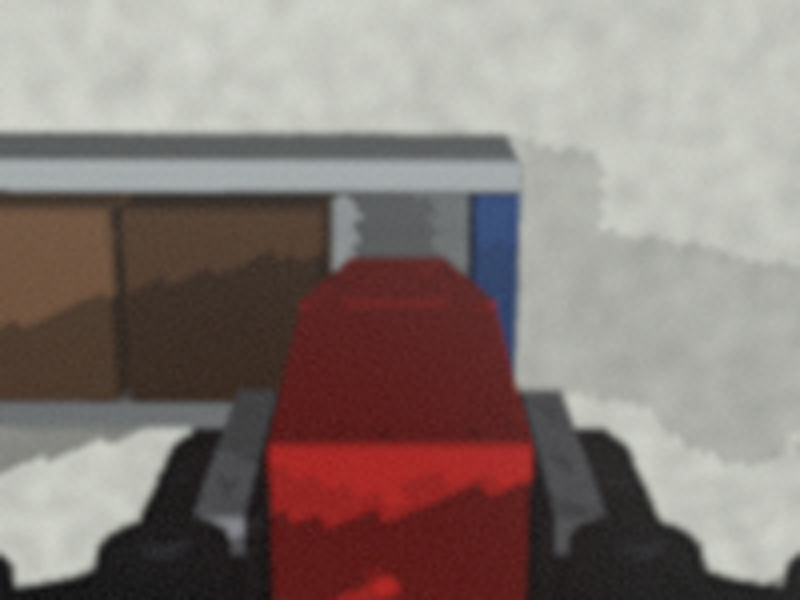

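```bash
python3 - <<'E'
from h import *
s=read_state(); p=s["position"]; Rm=R.from_rotvec(s["tool_rot"]).as_matrix()
K,M,c=cam("wrist")
t=lambda u,v,z:[round(float((ray(K,M,u,v,z)-p)@Rm[:,i]),1) for i in (2,1)]
fz=p[2]-42.7
print("foot L,R",t(312.5,194.5,fz),t(336.7,194.5,fz),"coupon",t(307,187,34),"wall",t(342.75,187,28),"far inner wall",t(324,130+193/4,28),"near wall inner",t(281,130+402/4,28))
E
```

```text
foot L,R [-6.0, 14.1] [9.6, 14.2] coupon [-10.5, 14.9] wall [14.9, 13.5] far inner wall [1.4, 19.9] near wall inner [-30.9, -20.3]
```

>>> arm_command --pt "0 0 0 -0.2 0 0 1" --pt "0 0 0 -0.2 0 -1 1" --pt "0 0 0 -0.2 0 -2 1" --pt "0 0 0 -0.2 0 -2.7 1" --pt "0 0 0 -0.2 0 -2.7 1"

```text
time: 17.2
position: [473.1, -239.2, 65.9]
tool_rot: [-0.788, 1.424, 0.776]
ft_force: [-0.4, -0.4, -0.7]
gripper_width: 0.318
```

>>> arm_command --pt "0 0 0 0 0 -0.4 1" --pt "0 0 0 0 0 -0.8 1" --pt "0 0 0 0 0 -1.2 1" --pt "0 0 0 0 0 -1.2 1"

```text
time: 17.7
position: [473.0, -239.1, 53.6]
tool_rot: [-0.787, 1.424, 0.777]
ft_force: [0.3, 0.3, -0.7]
gripper_width: 0.319
```

>>> arm_command --pt "0 0 0 0 0 -0.2 1" --pt "0 0 0 0 0 -0.4 1" --pt "0 0 0 0 0 -0.6 1" --pt "0 0 0 0 0 -0.6 1"

```text
time: 18.2
position: [472.8, -239.1, 47.4]
tool_rot: [-0.787, 1.425, 0.777]
ft_force: [-0.1, 0.4, -1.8]
gripper_width: 0.315
```

>>> arm_command --pt "0 0 0 0 0 -0.1 1" --pt "0 0 0 0 0 -0.2 1" --pt "0 0 0 0 0 -0.2 1"

```text
time: 18.58
position: [472.9, -239.2, 46.6]
tool_rot: [-0.788, 1.425, 0.777]
ft_force: [-1.5, 1.9, 11.0]
gripper_width: 0.315
```

```bash
python3 - <<'E'
from h import *
s=read_state(); print(s["position"],s["ft_force"],s["torque"])
a=capture("wrist"); b=capture("side")
cv2.imwrite("pics/w9c.png",np.hstack([cv2.resize(a[130:280,225:425],(400,300),interpolation=2),cv2.resize(b[240:345,250:390],(400,300),interpolation=2)]))
E
```

```text
[ 472.89351941 -239.19401642   46.60256984] [-1.54222613  1.86114178 10.98134845] [0.55859932 0.66991842 0.01026515]
```

View pics/w9c.png

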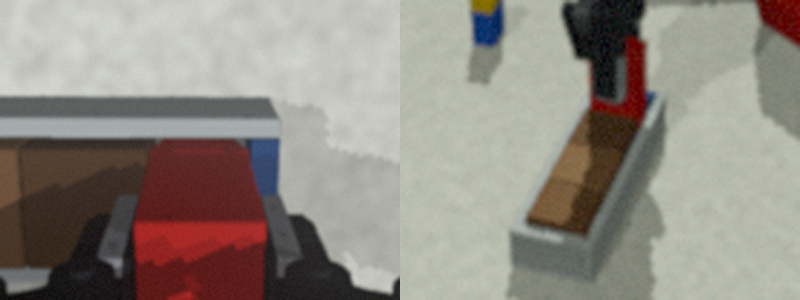

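>>> arm_command --pt "0 0 0 0 0 0 0.3" --pt "0 0 0 0 0 0 -1" --pt "0 0 0 0 0 0 -1" --pt "0 0 0 0 0 0 -1" --pt "0 0 0 0 0 5 -1" --pt "0 0 0 4 -2.7 10 -1" --pt "0 0 0 6 -4 13 -1" --pt "0 0 0 6 -4 13 -1" --pt "0 0 0 6 -4 13 -1"

```text
time: 19.8
position: [531.7, -278.5, 175.5]
tool_rot: [-0.786, 1.426, 0.779]
ft_force: [0.1, -0.1, -1.0]
gripper_width: 1.003
```

```bash
python3 - <<'E'
from h import *
s=read_state(); print(s["position"],s["ft_force"],s["gripper_width"])
a=capture("wrist"); K,M,_=cam("wrist"); cv2.imwrite("pics/w10.png",a)
cv2.imwrite("pics/w10c.png",cv2.resize(a[50:200,170:370],(800,600),interpolation=2))
for z in (4,76): print(z,[np.round(proj(K,M,[473+dx,-239+dy,z]),1).tolist() for dx,dy in ((0,0),)])
E
```

```text
[ 531.72034644 -278.53714443  175.48334424] [ 0.12486507 -0.06305434 -1.0379939 ] 1.0025228865072238
4 [[325.2, 107.3]]
76 [[325.1, 105.6]]
```

View pics/w10c.png

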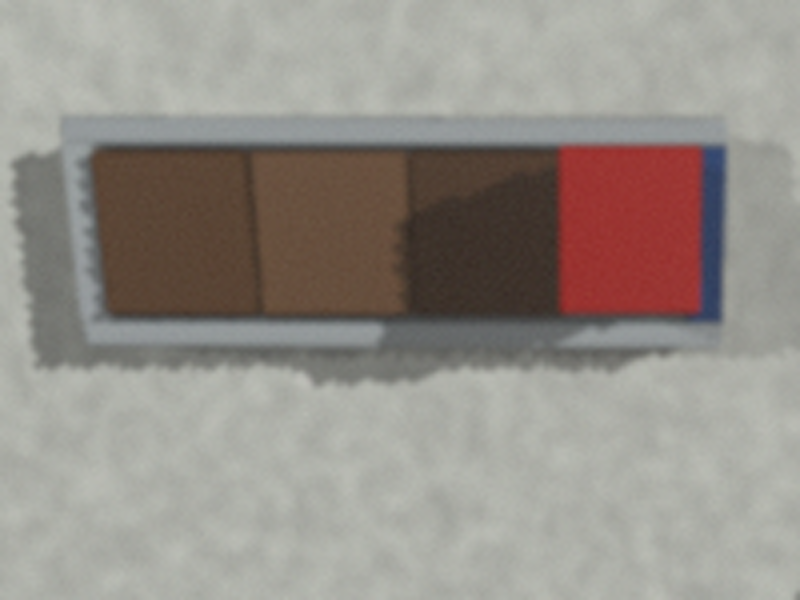

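The wedge sits square between coupon and blue wall, and its TCP height and contact force matched the floor. Next, the bottles.

>>> arm_command --pt "0 0 -5 -0.5 3 1 -1" --pt "0 0 -11 -1.2 7.5 2 -1" --pt "0 0 -17 -2.0 12 2 -1" --pt "0 0 -23 -2.8 17 2 -1" --pt "0 0 -29 -3.7 22 2 -1" --pt "0 0 -35 -4.6 27 2 -1" --pt "0 0 -41 -5.5 32 2 -1" --pt "0 0 -47 -6.4 37.5 2 -1" --pt "0 0 -52 -7.3 43 2 -1" --pt "0 0 -57.5 -8.3 49 2 -1" --pt "0 0 -57.5 -9 53.3 2 -1" --pt "0 0 -57.5 -9 53.3 0 -1"

```text
time: 21.35
position: [439.3, 258.9, 174.7]
tool_rot: [-0.007, 1.574, 0.006]
ft_force: [0.7, -1.3, -0.4]
gripper_width: 0.996
```

```bash
cat > cap.py <<'E'
from h import *
s=read_state(); print(s["position"].round(1),s["tool_rot"].round(3))
a=capture("wrist"); K,M,_=cam("wrist"); cv2.imwrite("pics/cap.png",a); h=cv2.cvtColor(a,cv2.COLOR_BGR2HSV)
for nm,lo,hi in (("or",(5,140,90),(18,255,255)),("blue",(100,120,60),(125,255,255))):
    n,l,st,c=cv2.connectedComponentsWithStats(cv2.inRange(h,lo,hi))
    for i in range(1,n):
        if st[i,4]>300:
            x,y,w,hh,_=st[i]; print(nm,st[i],"top",ray(K,M,x+w/2,y+hh-w/2,144).round(1))
E
python3 cap.py
```

```text
[439.3 258.9 174.7] [-0.007  1.574  0.006]
or [ 301  204   50   55 2138] top [440.6 250.2 144. ]
blue [ 329   57   58   62 2749] top [457.2 334.1 144. ]
```

>>> arm_command --pt "0 0 0 0.2 -0.5 -3 -1" --pt "0 0 0 0.2 -0.5 -7 -1" --pt "0 0 0 0.2 -0.5 -9 -1" --pt "0 0 0 0.2 -0.5 -9 -1" --pt "0 0 0 0.2 -0.5 -9 0" --pt "0 0 0 0.2 -0.5 -9 1" --pt "0 0 0 0.2 -0.5 -9 1" --pt "0 0 0 0.2 -0.5 -9 1" --pt "0 0 0 0.2 -0.5 -9 1" --pt "0 0 0 0.2 -0.5 -9 1"

```text
time: 22.65
position: [440.6, 250.7, 82.7]
tool_rot: [-0.007, 1.577, 0.0]
ft_force: [-0.9, -0.1, 6.4]
gripper_width: 0.543
```

>>> arm_command --pt "0 0 0 0 0 3 1" --pt "0 0 0 0 0 7 1" --pt "0 0 0 0 0 9 1" --pt "0 0 0 1 -2 9 1" --pt "0 0 0 3 -5 9 1" --pt "0 0 0 5.2 -8.5 9 1" --pt "0 0 0 7.8 -12.5 9 1" --pt "0 0 0 10.3 -16.5 9 1" --pt "0 0 0 13 -20.5 9 1" --pt "0 0 0 15 -24 9 1" --pt "0 0 0 16.4 -26 9 1" --pt "0 0 0 17 -26.8 9 1"

```text
time: 24.15
position: [610.9, -18.1, 172.6]
tool_rot: [-0.006, 1.578, -0.0]
ft_force: [0.1, 0.7, -2.3]
gripper_width: 0.548
```

```bash
python3 cap.py; python3 - <<'E'
from h import *
K,M,_=cam("wrist"); s=read_state()["position"]
for p in ((611.3,-18.5,6),): print("pad proj",proj(K,M,p),"bottle base if at tcp",proj(K,M,[s[0],s[1],95]))
a=cv2.imread("pics/cap.png");cv2.imwrite("pics/cap1.png",a[60:360,170:470])
E
```

```text
[610.9 -18.1 172.6] [-0.006  1.578 -0.   ]
or [ 295  148   58   39 1172] top [612.4  23.3 144. ]
or [287 179  76  35 917] top [613.1  12.7 144. ]
or [ 275  256   98   72 5312] top [612.8 -55.3 144. ]
blue [ 308   67   62   65 2620] top [620.5  54.7 144. ]
blue [136 234  26  30 328] top [502.  -36.4 144. ]
pad proj [np.float64(323.9131493543577), np.float64(177.72705951029025)] bottle base if at tcp [np.float64(322.81885792071193), np.float64(202.06335836608812)]
```

View pics/cap1.png

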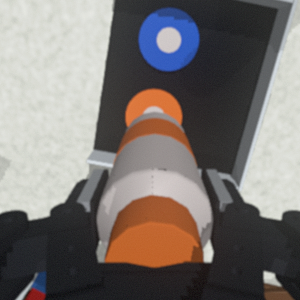

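```bash
python3 - <<'E'
from h import *
K,M,_=cam("wrist")
print("pad far edge-30",ray(K,M,324,148,6)-[0,30,0],"bottle far edge-24",ray(K,M,323,173,6+88)-[0,24,0])
E
```

```text
pad far edge-30 [611.25938975 -17.05965128   6.        ] bottle far edge-24 [611.30919917 -19.63038508  94.        ]
```

>>> arm_command --pt "0 0 0 0 0.15 -3 1" --pt "0 0 0 0 0.15 -6 1" --pt "0 0 0 0 0.15 -8.2 1" --pt "0 0 0 0 0.15 -8.8 1" --pt "0 0 0 0 0.15 -8.8 1" --pt "0 0 0 0 0.15 -8.8 0" --pt "0 0 0 0 0.15 -8.8 -1" --pt "0 0 0 0 0.15 -8.8 -1" --pt "0 0 0 0 0.15 -8.8 -1" --pt "0 0 0 0 0.15 -4 -1" --pt "0 0 0 0 0.15 1 -1"

```text
time: 25.58
position: [610.8, -16.8, 183.1]
tool_rot: [-0.006, 1.579, -0.001]
ft_force: [0.8, -0.2, 0.0]
gripper_width: 1.005
```

>>> arm_command --pt "0 0 0 -1.5 4 0 -1" --pt "0 0 0 -3.5 9 0 -1" --pt "0 0 0 -6 14 0 -1" --pt "0 0 0 -8 19 0 -1" --pt "0 0 0 -10 24 0 -1" --pt "0 0 0 -12 29 0 -1" --pt "0 0 0 -14 33.5 0 -1" --pt "0 0 0 -14.9 35.5 -1 -1" --pt "0 0 0 -14.9 35.5 -1 -1"

```text
time: 26.7
position: [460.2, 339.6, 172.6]
tool_rot: [-0.01, 1.58, 0.002]
ft_force: [1.3, -0.6, -0.4]
gripper_width: 0.999
```

```bash
python3 cap.py
```

```text
[460.2 339.6 172.6] [-0.01   1.58   0.002]
blue [ 294  194   52   57 2285] top [460.5 338.1 144. ]
```

>>> arm_command --pt "0 0 0 0.1 -0.1 -3 -1" --pt "0 0 0 0.1 -0.1 -6.5 -1" --pt "0 0 0 0.1 -0.1 -8.6 -1" --pt "0 0 0 0.1 -0.1 -8.6 -1" --pt "0 0 0 0.1 -0.1 -8.6 0" --pt "0 0 0 0.1 -0.1 -8.6 1" --pt "0 0 0 0.1 -0.1 -8.6 1" --pt "0 0 0 0.1 -0.1 -8.6 1" --pt "0 0 0 0.1 -0.1 -8.6 1" --pt "0 0 0 0.1 -0.1 -8.6 1"

```text
time: 28.0
position: [462.8, 337.6, 88.6]
tool_rot: [-0.007, 1.578, 0.001]
ft_force: [-2.1, -0.2, 5.9]
gripper_width: 0.548
```

>>> arm_command --pt "0 0 0 0 0 3 1" --pt "0 0 0 0 0 7 1" --pt "0 0 0 0 0 9 1" --pt "0 0 0 1 -2 9 1" --pt "0 0 0 3 -5.5 9 1" --pt "0 0 0 5 -9 9 1" --pt "0 0 0 7.5 -13 9 1" --pt "0 0 0 10 -17 9 1" --pt "0 0 0 12.5 -21 9 1" --pt "0 0 0 14.5 -25 9 1" --pt "0 0 0 15.9 -27.1 9 1" --pt "0 0 0 16.3 -27.7 9 1"

```text
time: 29.5
position: [626.3, 58.4, 178.7]
tool_rot: [-0.006, 1.578, -0.002]
ft_force: [0.5, -0.0, -2.3]
gripper_width: 0.548
```

```bash
python3 cap.py; python3 - <<'E'
from h import *
K,M,_=cam("wrist")
a=cv2.imread("pics/cap.png");cv2.imwrite("pics/cap2.png",a[60:360,170:470])
E
```

```text
[626.3  58.4 178.7] [-0.006  1.578 -0.002]
blue [ 282  146   76   69 1941] top [625.   88.1 144. ]
blue [ 282  245   95   83 6162] top [631.3  17.2 144. ]
```

View pics/cap2.png

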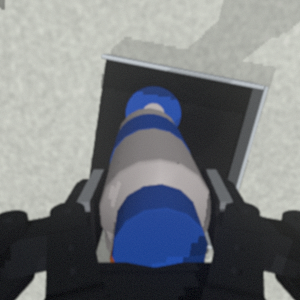

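```bash
python3 - <<'E'
from h import *
K,M,_=cam("wrist")
print("pad far edge-30",ray(K,M,323.5,146,6)-[0,30,0],"bottle far edge-24",ray(K,M,321,170,4+90)-[0,24,0])
E
```

```text
pad far edge-30 [625.53904283  61.63222788   6.        ] bottle far edge-24 [624.60576087  58.81557071  94.        ]
```

Shift y by +2 mm, lower to about 90.5, release and back off to a spot where the wrist camera sees both bottles.

>>> arm_command --pt "0 0 0 0 0.2 -3 1" --pt "0 0 0 0 0.2 -6 1" --pt "0 0 0 0 0.2 -8.2 1" --pt "0 0 0 0 0.2 -8.8 1" --pt "0 0 0 0 0.2 -8.8 1" --pt "0 0 0 0 0.2 -8.8 0" --pt "0 0 0 0 0.2 -8.8 -1" --pt "0 0 0 0 0.2 -8.8 -1" --pt "0 0 0 0 0.2 -8.8 -1" --pt "0 0 0 0 0.2 -4 -1" --pt "0 0 0 0 0.2 1 -1" --pt "0 0 0 0 0.2 6 -1"

```text
time: 31.05
position: [626.2, 60.9, 240.3]
tool_rot: [-0.006, 1.578, -0.001]
ft_force: [1.2, -0.3, -0.1]
gripper_width: 1.0
```

>>> arm_command --pt "0 0 0 1 -4 0 -1" --pt "0 0 0 2 -8 0 -1" --pt "0 0 0 2 -10 0 -1" --pt "0 0 0 2 -10 0 -1"

```text
time: 31.55
position: [645.7, -40.5, 240.0]
tool_rot: [-0.004, 1.578, -0.004]
ft_force: [-0.5, 1.2, -0.3]
gripper_width: 1.0
```

```bash
python3 cap.py; python3 - <<'E'
from h import *
a=cv2.imread("pics/cap.png"); b=capture("scene"); s=read_state(); print(s["time"],s["ft_force"])
cv2.imwrite("pics/fin.png",np.hstack([cv2.resize(a[20:320,170:470],(400,400)),cv2.resize(b[130:300,140:480],(400,200)).repeat(2,0)[:400]]))
K,M,_=cam("wrist")
for n,p in (("blue",[625.8,60.5]),("or",[611.4,-18])): print(n,"cap expected",proj(K,M,p+[146]))
E
```

```text
[645.7 -40.5 240. ] [-0.004  1.578 -0.004]
or [ 263  145   41   41 1280] top [613.4 -12.9 144. ]
blue [ 270   37   43   48 1619] top [621.9  63.8 144. ]
blue [286  63  48  46 665] top [635.5  48.8 144. ]
31.65 [0.10561905 0.69541939 0.78098882]
blue cap expected [np.float64(296.7798261510554), np.float64(69.67530269267729)]
or cap expected [np.float64(280.87339614619304), np.float64(173.56524451322417)]
```

```bash
python3 - <<'E'
from h import *
b=capture("scene"); cv2.imwrite("pics/s9.png",b); d=capture("side")
for nm,old,new in (("scene",cv2.imread("pics/scene0.png"),b),("side",cv2.imread("pics/side0.png"),d)):
  for col,lo,hi in (("or",(6,150,90),(16,255,255)),("blue",(108,150,60),(122,255,255)),("red",(0,150,60),(4,255,255)),("yellow",(20,150,60),(30,255,255))):
    for tag,im in (("old",old),("new",new)):
        n,l,st,c=cv2.connectedComponentsWithStats(cv2.inRange(cv2.cvtColor(im,cv2.COLOR_BGR2HSV),lo,hi))
        print(nm,col,tag,[(st[i].tolist(),c[i].round(1).tolist()) for i in range(1,n) if st[i,4]>25 and 180<c[i][0]<480 and 130<c[i][1]<330])
E
```

```text
scene or old [([296, 198, 12, 16, 148], [301.8, 205.2]), ([291, 231, 12, 16, 48], [295.6, 240.5]), ([300, 230, 11, 9, 60], [305.4, 234.1])]
scene or new [([300, 199, 12, 17, 157], [305.4, 206.7]), ([291, 229, 23, 18, 75], [297.9, 240.0]), ([300, 230, 14, 10, 81], [307.5, 235.1])]
scene blue old [([334, 203, 14, 13, 155], [340.6, 209.1]), ([329, 244, 19, 8, 54], [338.9, 248.7])]
scene blue new [([337, 203, 14, 14, 150], [343.5, 208.9]), ([328, 245, 19, 7, 59], [337.0, 248.7])]
scene red old [([228, 214, 28, 32, 416], [242.6, 227.4]), ([302, 238, 18, 25, 227], [311.5, 246.6])]
scene red new [([197, 165, 19, 23, 179], [206.5, 173.4]), ([228, 214, 29, 34, 471], [242.1, 228.7])]
scene yellow old [([263, 154, 11, 7, 32], [268.5, 156.5])]
scene yellow new []
side or old [([353, 161, 15, 13, 128], [359.3, 167.7]), ([349, 197, 21, 17, 285], [358.6, 205.6]), ([464, 258, 17, 13, 70], [472.7, 264.0]), ([468, 269, 14, 10, 41], [473.4, 273.7])]
side or new [([354, 160, 15, 13, 122], [360.7, 167.0]), ([350, 195, 21, 18, 286], [359.6, 204.6]), ([463, 262, 29, 17, 120], [476.4, 269.7])]
side blue old [([349, 149, 13, 10, 52], [354.4, 154.2]), ([345, 182, 3, 13, 28], [346.1, 187.9]), ([276, 243, 9, 13, 60], [280.1, 249.6])]
side blue new [([348, 147, 13, 11, 65], [353.5, 153.1]), ([344, 181, 5, 14, 48], [346.2, 187.5]), ([276, 243, 9, 13, 66], [280.3, 249.0])]
side red old [([374, 184, 30, 72, 1268], [386.8, 220.5])]
side red new [([374, 200, 30, 56, 1061], [388.2, 225.7]), ([317, 252, 18, 30, 399], [325.5, 265.6])]
side yellow old [([275, 233, 10, 11, 70], [280.0, 238.8])]
side yellow new [([275, 233, 10, 11, 69], [279.9, 238.9])]
```

```bash
python3 -c "
from plant import *
print(close_job(), read_state()['time'])"
```

```text
the job is handed in; nothing more can be done
the job is handed in; nothing more can be done
```

I moved both bottles to the green tray, drove the wedge into the gap, put each bottle back on its own pad and handed the job in at about 32 s of the 146 s allowed. `close_job()` gives no verdict.

**Wedge:** At the bottom of the push the foot height worked out at about 3.9 mm (the floor is at 4 mm), with 11 N pushing back. The picture from above afterwards showed it square between the last coupon and the blue end wall, with the coupons packed.

**Bottles:** From the last wrist picture, each cap is about 5–6 mm from the middle of its own pad. The scene camera puts them 6–7 mm from where they started. Both are inside the 14 mm limit, but neither bottle is exactly centred.

**Bystanders:** The battery has not moved in the side view. I did not check the vial again; the arm never came low near it.

**Disagreements and gaps:**
- The side camera's heights and y positions differed from the other two cameras by about 20 mm, so I used it only to compare before and after.
- In the last scene picture the blue cap had moved right while its band had moved left. I put this down to shadow, because the bottle stands flat on its pad.
- The viewer had reached its 16-picture limit, so I checked the final scene only from the numbers, not by eye.

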